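Clear the packing and seat the defibrillator battery

TASK

Finish unpacking the defibrillator base: first clear all three pieces of packing (the foam bridge over the battery, the flat foam pad and the cardboard edge guard) off the desk into the waste carton at the desk's far edge. Then press the battery, which stands proud in its bay on stiff contacts, fully home until both ends are flush, finishing with a firm push of 10 to 20 N against the bottom. Leave the mug, bottle and medicine box where they are.

Things in the scene. Friction and masses are not known exactly. Their poses are not given: they have to be found in the camera images.
- waste_carton: Open cardboard carton, 300 (x) x 380 (y) x 180 mm deep, 6 mm walls, standing beyond the desk's far edge. The desk's edge is the straight line x = 620 mm, parallel to y; the carton's near wall is 12 mm beyond it. Origin: centre of the open mouth, 12 mm below the desk top; its floor is 174 mm lower. It is fixed; axes parallel to the world's.
- base_unit: White defibrillator base unit, fixed to the desk. Origin: under the centre of the battery bay, on the desk. Flat deck 160 (x) x 170 (y) mm, 45 mm high, with a 63 (x) x 127 (y) x 37 mm deep rectangular bay in its middle; a console 70 mm high adjoins it from y = +85 to +140 mm.
- bay (a point): Centre of the bay's mouth, level with the deck, 45 mm above the base unit's origin; axes as the base unit.
- battery: Grey battery block 58 (x) x 120 (y) x 30 mm, lying loosely in the bay, 8 to 16 mm proud and perhaps askew. It rests on two hidden stiff sliding contacts, one under each end (42 mm either side of the middle); each yields only to more than about 6 N and stays where it is pushed. Fully home its top is flush with the deck. Origin: centre of its underside.
- battery_end_a (a point): Point on the battery's top face near its -y end, 45 mm from its middle; a place to press.
- battery_end_b (a point): Point on the battery's top face near its +y end, 45 mm from its middle; a place to press.
- foam_bridge: White rigid foam packing shaped like a bridge, 114 (x) x 60 (y) x 60 mm high, 40 g, standing on the deck over the battery, up to 30 mm from its middle. Two feet 15 mm thick at its x ends, 35 mm high, carry a 25 mm thick beam. Origin: centre between the feet, at their underside. It can be gripped across its 60 mm width (along its y).
- foam_pad: White rigid flat foam pad 100 (x) x 140 (y) x 26 mm, about 60 g, lying flat on the desk: too wide to span with a gripper. Origin: centre of its underside, z up.
- edge_guard: Cardboard L-profile edge guard 160 mm long (along x), about 50 g, lying on one leg. The upright leg is 8 mm thick, 45 mm high, at y = -4 to +4 mm; the flat leg is 8 mm thick and reaches to y = +38 mm. Origin: underside of the upright leg, at the middle of its length.
- mug: Bystander: white mug, radius 40, height 90 mm. Origin: centre of its underside.
- pump_bottle: Bystander: clear bottle, radius 30, height 150 mm. Origin: centre of its underside.
- medicine_box: Bystander: box 70 x 130 x 50 mm. Origin: centre of its underside.

How it is judged:
By the outcome, as a careful person would: the job done as asked, in the order asked, and still so for the second after the job is handed in, with the robot touching nothing.
It also fails if it takes over 72 s, if anything falls off the work surface, if the arm or the gripper's body presses on something with over 40 N, if the wrist force passes 120 N, or if a joint passes its speed limit or range.

ROBOT

A 7-joint arm with a two-finger parallel gripper is mounted at the origin on the work surface. World frame = base frame: x ahead of the robot, y to its left, z up, the work surface at z = 0. Lengths are in m, angles in rad, forces in N, time in s.
With the tool pointing down it reaches from about 0.35 to 0.9 m from the base axis. Payload 8.1 kg.
Tool frame: the origin (TCP) lies at the centre of the arm's flange, where the gripper is bolted on; the fingertips stand 178 mm ahead of it and the grasp point (between the pads) lies 159 mm ahead of it; x points along the fingers, z is the direction in which the jaws open and shut, and the axes are right-handed (so a half turn about x gives the same grasp; the last joint's range is limited). The gripper opens to 92 mm and grips with 3 to 60 N. Pads are 19 mm wide; open, the fingers measure 130 mm over their backs; the gripper's body (75 mm by 190 mm) begins 47 mm behind the grasp point.
Start: joints at [1.014, 0.434, 0.025, 1.573, -0.012, 1.134, -0.075], TCP at [0.274, -0.562, 0.405] pointing down, gripper open.
Joint ranges: [-2.62, 2.62], [-0.44, 2.09], [-1.27, 1.32], [0.08, 2.57], [-1.32, 4.46], [0.12, 2], [-2.74, 2.74]. Speed limits (rad/s): [2.22, 2.22, 3.01, 3.01, 3.14, 3.14, 3.14].

INTERFACE

Orientations are given as a rotation vector (axis times angle).
In Python, from cell import arm, get_image, search_frame, pinpoint gives the robot as it stands.
- The arm moves only by the tool arm_command, never from a script. Its argument "motion" is a list of rows, each a list of 7 numbers: the finger opening in mm, from 0 to 91.8, then the shift along the tool's x, y, z in mm, then the turn, a rotation vector about the tool's x, y, z in degrees. In form: [[fingers, x, y, z, ax, ay, az], ...]. A call has 1 to 5 rows; each row shifts and turns the commanded pose from where the row before left it, along the tool's axes as they then stand; what a row does not reach is not made up. A row lasts 1/8 s, in which the tool goes at most 62.5 mm and 10.7 degrees, less where a joint would pass 70% of its speed; a pose out of reach is approached as far as the arm can. A call with a gripper value outside its range is refused whole. The fingers move at their own pace and stop on an object; "newtons" is the grip in N (left out, the last holds). Time passes only in rows, so rows that do not move let the fingers close. It gives the time, the measured TCP pose, the force and the opening at its end, in the units of the state.
- arm.observe(): the state, without advancing time (a new reading comes with each control period).
- get_image(name): name is "side" or "top"; returns a dict with "frame" (400x640x3 uint8, red, green, blue), "range_z" (400x640 float32, m along the optical axis (not along the pixel's ray), 0 where there is no reading), "K" (3x3 intrinsics, pixels), "origin" and "rotation" of the camera in the world. Camera axes: x right, y down, z forward; pixel columns grow to the right and rows downward; lengths in m; the calibration is good to about 2 mm. A picture is of the moment at which its call begins.
- arm.sign_off(): hands the job in, once; it reports no verdict.
Trained networks look in the newest picture that a camera, given by its name, has taken for a name from the list of things; names that differ only in an ending like _2 or _b are one class to them, and where a whole thing is asked for, a point or a joint stands for the part that bears it (a point fixed in the world has none). Each returns a list of dicts, best first, with "p" (0 to 1); they miss things now and then, are a little off and sometimes report something else, mostly with a low value. They report only what shows in the picture. A call takes as long as a camera call.
- search_frame(camera, target): "point" ([x, y, z] in m, in world coordinates, good to about 4 mm: the middle of the surface that is visible of it).
- pinpoint(camera, target): "point" ([x, y, z] in m, in world coordinates, good to about 4 mm: a listed point, or the origin of a listed thing).
The state is a dict: "clock": time; "joints": joint angles; "dq": joint speeds; "joint_efforts": joint torques, N m; "position": TCP position; "ee_rot": TCP orientation; "force": force on the tool from outside, world axes, zero at the start; "ft_torque": the same for the moment, N m; "width": opening from 0.0 (shut) to 1.0 (fully open).
Only numpy, scipy, OpenCV 4.12 (cv2) and the standard library are available. Lean on these libraries where they do the work, as an engineer would, in place of code of your own. Each camera call takes 0.05 s, during which the arm holds its last target. There are 200 camera calls.

## Working session

There is one attempt and no reset: what is moved stays moved. The work goes in short steps, Python scripts to look and compute and a tool call to move; the robot and the scene stay as the last step left them, time stands still between calls to the robot, and variables do not carry over. Pictures are saved under pics/ and viewed, about 8 in all and at most 12, crops included, and the job is handed in when it is done.

Besides the shell and the picture viewer there is one more tool, called after "Request:" as a command line: name --pt "numbers of a row" for each row, then --argument value for the rest. arm_command: Moves the arm, as the interface text tells. Its arguments: {"type":"object","properties":{"motion":{"type":"array"},"newtons":{"type":"number"}},"required":["motion"]}

```bash
ls; mkdir -p pics; python3 - <<'E'
from cell import arm,get_image,search_frame,pinpoint
import cv2,numpy as np
s=arm.observe();print({k:np.round(v,3) for k,v in s.items()})
for c in("side","top"):
    d=get_image(c);cv2.imwrite(f"pics/{c}0.png",d["frame"][:,:,::-1])
    np.savez(f"pics/{c}0.npz",**d)
    print(c,np.round(d["origin"],3),np.round(d["rotation"],2).tolist(),np.round(d["K"],0).tolist())
    for t in["waste_carton","base_unit","bay","battery","battery_end_a","battery_end_b","foam_bridge","foam_pad","edge_guard","mug","pump_bottle","medicine_box"]:
        print(t,[(np.round(r["point"],3).tolist(),round(r["p"],2)) for r in pinpoint(c,t)[:2]],[(np.round(r["point"],3).tolist(),round(r["p"],2)) for r in search_frame(c,t)[:2]])
E
```

```text
pics
{'clock': np.float64(0.0), 'joints': array([ 1.014,  0.435,  0.025,  1.574, -0.012,  1.134, -0.075]), 'dq': array([ 0.001, -0.   , -0.001,  0.001,  0.002,  0.001,  0.   ]), 'joint_efforts': array([-2.0000e-03, -6.6786e+01,  9.8400e-01, -3.1446e+01, -6.1000e-02,
        4.3000e-02,  0.0000e+00]), 'position': array([ 0.274, -0.562,  0.404]), 'ee_rot': array([ 0.87 ,  1.392, -0.868]), 'force': array([0.249, 0.97 , 0.571]), 'ft_torque': array([-0.044,  0.048,  0.003]), 'width': np.float64(1.003)}
side [-0.004  0.878  1.088] [-0.82, 2.55, -1.09] [[396.0, 0.0, 315.0], [0.0, 396.0, 206.0], [0.0, 0.0, 1.0]]
waste_carton [([0.776, -0.179, -0.01], 0.71)] [([0.843, -0.173, -0.094], 0.67), ([0.477, 0.283, 0.055], 0.26)]
base_unit [([0.472, 0.238, -0.001], 0.85)] [([0.451, 0.321, 0.043], 0.85), ([0.471, 0.283, 0.056], 0.67)]
bay [([0.478, 0.241, 0.048], 0.68)] [([0.454, 0.326, 0.048], 0.69)]
battery [([0.476, 0.239, 0.03], 0.56), ([0.542, 0.536, -0.001], 0.25)] [([0.477, 0.281, 0.059], 0.62), ([0.436, -0.466, 0.062], 0.58)]
battery_end_a [([0.469, 0.198, 0.058], 0.85), ([0.482, 0.287, 0.059]
[... 1230 characters left out ...]
1, 0.196, 0.06], 0.74)] [([0.471, 0.209, 0.061], 0.75)]
battery_end_b [([0.471, 0.196, 0.06], 0.74)] [([0.471, 0.209, 0.061], 0.75)]
foam_bridge [([0.481, 0.257, 0.045], 0.89)] [([0.48, 0.254, 0.106], 0.66)]
foam_pad [([0.517, -0.274, -0.002], 0.84)] [([0.47, 0.204, 0.056], 0.68), ([0.521, -0.273, 0.023], 0.57)]
edge_guard [([0.507, -0.037, -0.0], 0.89)] [([0.503, -0.023, 0.012], 0.64)]
mug [([0.444, -0.494, 0.004], 0.72), ([0.506, -0.035, 0.001], 0.3)] [([0.445, -0.51, 0.046], 0.91)]
pump_bottle [([0.567, -0.431, -0.0], 0.91)] [([0.56, -0.418, 0.097], 0.7)]
medicine_box [([0.541, 0.529, 0.004], 0.96), ([0.483, 0.253, 0.046], 0.23)] [([0.538, 0.523, 0.051], 0.78), ([0.486, 0.3, 0.047], 0.5)]
```

View pics/top0.png

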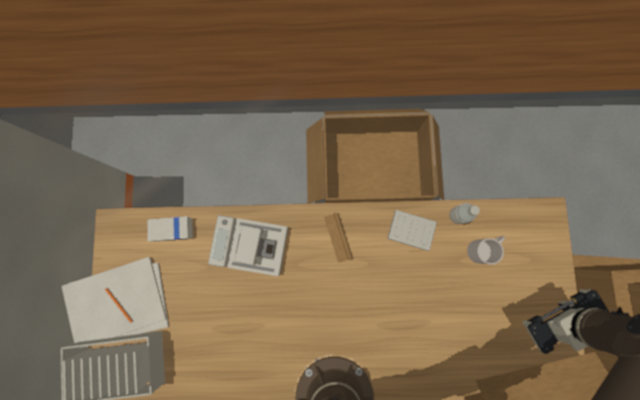

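View pics/side0.png

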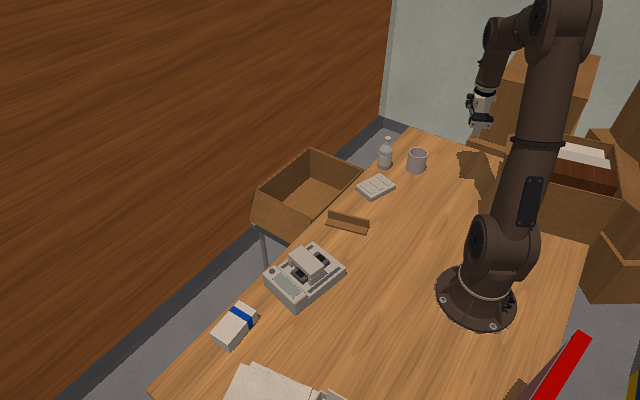

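```bash
cat >h.py <<'E'
import numpy as np,cv2
from scipy.spatial.transform import Rotation as R
def cloud(d):
    rot=np.array(d["rotation"]);M=R.from_rotvec(rot).as_matrix() if rot.size==3 else rot
    z=d["range_z"];v,u=np.mgrid[:400,:640];K=d["K"]
    P=np.stack([(u-K[0,2])/K[0,0]*z,(v-K[1,2])/K[1,1]*z,z],-1)@M.T+d["origin"]
    P[z==0]=np.nan
    return P
def rect(P,c,r,z0,z1,show=""):
    m=(np.hypot(P[...,0]-c[0],P[...,1]-c[1])<r)&(P[...,2]>z0)&(P[...,2]<z1)
    q=P[m];(cx,cy),(w,h),a=cv2.minAreaRect((q[:,:2]*1000).astype(np.float32))
    print(show,len(q),"c",round(cx),round(cy),"wh",round(w),round(h),"ang",round(a,1),"z med",round(np.nanmedian(q[:,2])*1000,1))
    return q
E
cat >m.py <<'E'
from h import *
for c in("top","side"):
    P=cloud(np.load(f"pics/{c}0.npz"));print(c,"desk z",np.nanmedian(P[(abs(P[...,0]-.45)<.05)&(abs(P[...,1]+.12)<.03)][:,2]))
    rect(P,(.52,-.273),.1,.013,.04,"pad");rect(P,(.505,-.03),.1,.025,.06,"guard upright");rect(P,(.505,-.03),.1,.004,.018,"guard flat")
    rect(P,(.481,.256),.08,.09,.12,"bridge");rect(P,(.478,.24),.14,.035,.0505,"deck")
    rect(P,(.478,.33),.09,.064,.078,"console");rect(P,(.471,.205),.05,.052,.068,"batt A");rect(P,(.482,.29),.03,.052,.063,"batt B")
    rect(P,(.782,-.18),.27,-.03,-.008,"carton rim")
s=R.from_rotvec([.87,1.392,-.868]).as_matrix();print(np.round(s,3))
E
python3 m.py
```

```text
top desk z 0.00017257948276050428
pad 1307 c 520 -274 wh 140 101 ang 71.5 z med 26.6
guard upright 142 c 507 -42 wh 159 8 ang 15.7 z med 44.5
guard flat 615 c 507 -31 wh 191 191 ang 9.4 z med 7.3
bridge 731 c 482 255 wh 61 113 ang 77.6 z med 104.6
deck 1498 c 478 238 wh 174 160 ang 79.1 z med 44.8
console 780 c 496 348 wh 56 151 ang 78.6 z med 70.6
batt A 299 c 474 204 wh 54 89 ang 81.4 z med 57.9
batt B 8 c 494 294 wh 2 36 ang 78.8 z med 54.1
carton rim 1595 c 739 -181 wh 415 422 ang 90.0 z med -13.8
side desk z -0.0015240630162771662
pad 608 c 519 -272 wh 147 106 ang 70.8 z med 24.7
guard upright 213 c 506 -39 wh 159 16 ang 15.4 z med 38.3
guard flat 356 c 515 -44 wh 177 153 ang 19.6 z med 7.4
bridge 610 c 482 258 wh 62 116 ang 77.9 z med 103.0
deck 1084 c 483 265 wh 228 164 ang 79.0 z med 43.6
console 743 c 493 330 wh 148 130 ang 4.0 z med 69.4
batt A 97 c 467 193 wh 25 61 ang 80.6 z med 56.6
batt B 105 c 483 288 wh 26 54 ang 81.4 z med 55.0
carton rim 1198 c 767 -175 wh 413 358 ang 89.4 z med -17.0
[[-0.001  0.899  0.438]
 [ 0.002  0.438 -0.899]
 [-1.     0.    -0.002]]
```

Request:
arm_command --pt "91.8 0 0 0 8.7 0 0" --pt "91.8 0 0 0 8.7 0 0" --pt "91.8 0 0 0 8.6 0 0" --pt "91.8 0 20 -40 0 0 0" --pt "91.8 0 20 -40 0 0 0"

```text
clock: 3.12
position: [0.3142, -0.481, 0.4046]
ee_rot: [1.21, 1.209, -1.21]
force: [1.0, 1.4, 0.4]
width: 0.995
```

Request:
arm_command --pt "91.8 0 20 -45 0 0 0" --pt "91.8 0 20 -45 0 0 0" --pt "91.8 0 20 -45 0 0 0" --pt "91.8 0 20 -45 0 0 0" --pt "91.8 0 15 -30 0 0 0"

```text
clock: 3.75
position: [0.4098, -0.2695, 0.405]
ee_rot: [1.208, 1.21, -1.207]
force: [0.2, -0.8, -0.4]
width: 1.002
```

Request:
arm_command --pt "91.8 50 0 -4 0 0 0" --pt "91.8 60 0 0 0 0 0" --pt "91.8 55 0 0 0 0 0" --pt "91.8 35 0 0 0 0 0" --pt "91.8 17 0 0 0 0 0"

```text
clock: 4.38
position: [0.4085, -0.2675, 0.1858]
ee_rot: [1.209, 1.212, -1.21]
force: [0.3, 0.1, 0.0]
width: 1.0
```

Request:
arm_command --pt "91.8 0 18 0 0 0 0" --pt "91.8 0 18 0 0 0 0" --pt "91.8 0 18 0 0 0 0" --pt "91.8 0 18 0 0 0 0" --pt "91.8 0 18 0 0 0 0"

```text
clock: 5.0
position: [0.5015, -0.2677, 0.1893]
ee_rot: [1.209, 1.207, -1.207]
force: [-0.9, -0.2, 0.2]
width: 0.999
```

```bash
python3 - <<'E'
from cell import *
from h import *
d=get_image("top");P=cloud(d);rect(P,(.56,-.273),.1,.013,.04,"pad")
cv2.imwrite("pics/top1.png",cv2.resize(d["frame"][130:330,300:560,::-1],None,fx=2.5,fy=2.5))
E
```

```text
pad 797 c 563 -255 wh 139 100 ang 88.5 z med 26.5
```

View pics/top1.png

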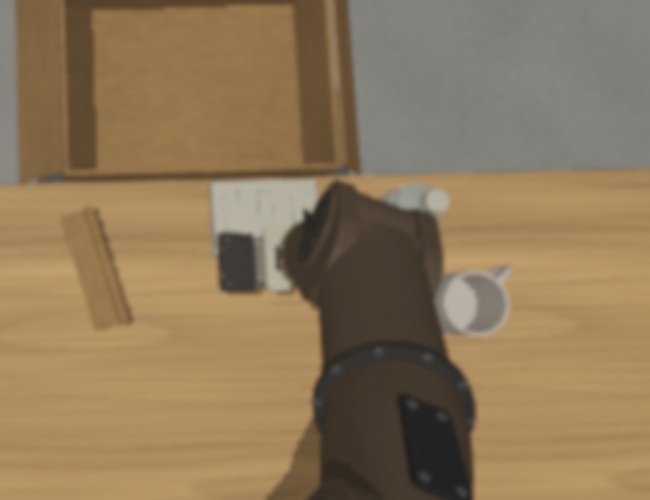

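```bash
python3 - <<'E'
from cell import *
from h import *
print(np.round(arm.observe()["joints"],2))
for c in("top","side"):
    P=cloud(get_image(c)).reshape(-1,3)
    for y0 in(-.32,-.36,-.40,-.44,-.48):
        q=P[(P[:,1]<y0)&(P[:,1]>y0-.04)&(P[:,2]>.16)&(P[:,0]>.3)&(P[:,0]<.62)&(P[:,2]<.9)]
        print(c,y0,len(q), np.round([q[:,0].min(),q[:,0].max(),q[:,2].min()],3) if len(q) else "")
E
```

```text
[ 0.4   0.61 -0.01  1.91  0.01  0.61 -1.18]
top -0.32 16 [0.513 0.531 0.399]
top -0.36 0 
top -0.4 0 
top -0.44 0 
top -0.48 0 
side -0.32 0 
side -0.36 0 
side -0.4 0 
side -0.44 0 
side -0.48 0
```

Request:
arm_command --pt "91.8 3 16 0 0 0 0" --pt "91.8 0 18 0 0 0 0" --pt "91.8 0 18 0 0 0 0" --pt "91.8 0 18 0 0 0 0" --pt "91.8 0 18 0 0 0 0"

```text
clock: 5.78
position: [0.588, -0.2678, 0.1848]
ee_rot: [1.209, 1.209, -1.209]
force: [0.4, -0.0, -0.1]
width: 1.001
```

Request:
arm_command --pt "91.8 0 20 0 0 0 0" --pt "91.8 0 20 0 0 0 0" --pt "91.8 0 20 0 0 0 0" --pt "91.8 0 10 0 0 0 0" --pt "91.8 0 0 0 0 0 0"

```text
clock: 6.4
position: [0.6574, -0.2676, 0.1845]
ee_rot: [1.209, 1.209, -1.209]
force: [-0.8, -0.1, -0.0]
width: 0.998
```

```bash
python3 - <<'E'
from cell import *
from h import *
d=get_image("top");e=get_image("side")
a=cv2.resize(d["frame"][90:290,290:550],None,fx=2,fy=2);b=cv2.resize(e["frame"][90:290,220:480],None,fx=2,fy=2)
cv2.imwrite("pics/p2.png",np.vstack([a,b])[:,:,::-1][:, :520])
E
```

```text
(no output)
```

View pics/p2.png

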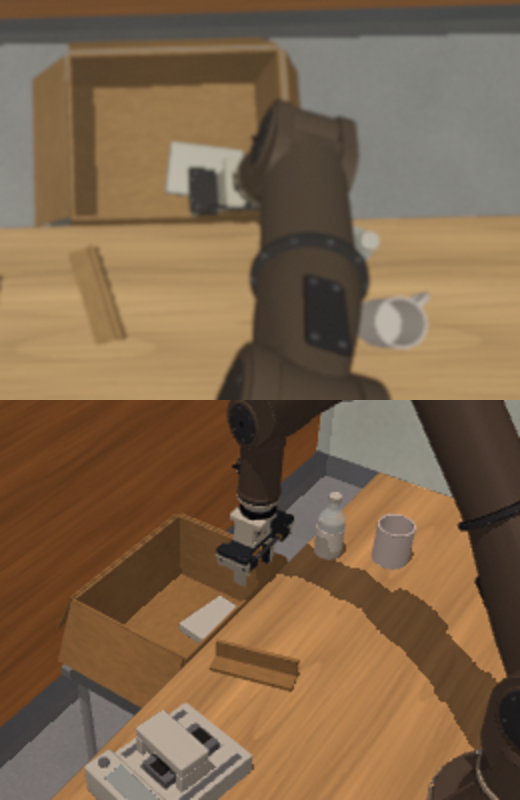

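Request:
arm_command --pt "60 -55 0 0 0 0 0" --pt "60 -35 -30 -45 0 0 0" --pt "60 0 -30 -46 0 0 0" --pt "60 0 -30 -46 0 0 0" --pt "60 0 -30 -46 0 0 0"

```text
clock: 7.12
position: [0.536, -0.0851, 0.274]
ee_rot: [1.21, 1.209, -1.21]
force: [0.2, 1.0, -0.1]
width: 0.658
```

Request:
arm_command --pt "60 0 -30 -44 0 0 0" --pt "60 0 0 0 -7.8 0 0" --pt "60 0 0 0 -7.8 0 0" --pt "60 0 0 0 0 0 0"

```text
clock: 7.62
position: [0.5073, -0.0425, 0.2739]
ee_rot: [1.007, 1.325, -1.007]
force: [-1.0, -0.3, 0.2]
width: 0.65
```

Request:
arm_command --pt "60 40 0 -1 0 0 0" --pt "60 28 0 0 0 0 0" --pt "60 14 0 0 0 0 0" --pt "0 0 0 0 0 0 0" --pt "0 0 0 0 0 0 0" --newtons 20

```text
clock: 8.25
position: [0.5081, -0.0412, 0.1925]
ee_rot: [1.008, 1.324, -1.006]
force: [-0.4, -0.3, 1.1]
width: 0.486
```

Request:
arm_command --pt "0 0 0 0 0 0 0" --pt "0 0 0 0 0 0 0" --pt "0 0 0 0 0 0 0" --pt "0 -10 0 0 0 0 0" --pt "0 -30 0 0 0 0 0"

```text
clock: 8.88
position: [0.507, -0.0411, 0.2315]
ee_rot: [1.005, 1.328, -1.008]
force: [0.2, -0.5, -1.0]
width: 0.089
```

Request:
arm_command --pt "0 -40 0 0 7.8 0 0" --pt "0 -20 0 0 7.8 0 0" --pt "0 0 45 15 0 0 0" --pt "0 0 48 15 0 0 0" --pt "0 0 48 15 0 0 0"

```text
clock: 9.5
position: [0.6499, -0.0865, 0.2927]
ee_rot: [1.21, 1.209, -1.208]
force: [0.5, 1.1, -0.6]
width: 0.083
```

Request:
arm_command --pt "0 0 48 15 0 0 0" --pt "0 0 48 15 0 0 0" --pt "0 0 46 14 0 0 0" --pt "0 50 0 0 0 0 0" --pt "0 50 0 0 0 0 0"

```text
clock: 10.12
position: [0.7911, -0.1304, 0.1912]
ee_rot: [1.21, 1.208, -1.208]
force: [0.0, 0.1, -1.8]
width: 0.086
```

Request:
arm_command --pt "0 50 0 0 0 0 0" --pt "0 35 0 0 0 0 0" --pt "0 0 0 0 0 0 0" --pt "40 0 0 0 0 0 0" --pt "40 0 0 0 0 0 0"

```text
clock: 10.75
position: [0.7918, -0.1303, 0.1097]
ee_rot: [1.211, 1.206, -1.207]
force: [0.4, -0.5, 0.5]
width: 0.252
```

Request:
arm_command --pt "40 -50 0 0 0 0 0" --pt "60 -60 0 0 0 0 0" --pt "91.8 -60 0 0 0 0 0" --pt "91.8 -40 -20 -20 0 0 0" --pt "91.8 -20 -35 -45 0 0 0"

```text
clock: 11.38
position: [0.736, -0.0674, 0.3419]
ee_rot: [1.215, 1.2, -1.208]
force: [0.0, 1.1, -0.6]
width: 0.796
```

Request:
arm_command --pt "91.8 0 -36 -46 0 0 0" --pt "91.8 0 -36 -46 0 0 0" --pt "91.8 0 -36 -46 0 0 0" --pt "91.8 0 -36 -46 0 0 0" --pt "91.8 0 -36 -46 0 0 0"

```text
clock: 12.0
position: [0.5545, 0.1662, 0.3388]
ee_rot: [1.212, 1.208, -1.206]
force: [0.1, 0.9, 0.6]
width: 1.0
```

Request:
arm_command --pt "91.8 0 -36 -46 0 0 0" --pt "91.8 0 -32 -40 0 0 0" --pt "91.8 0 0 0 6.2 0 0" --pt "91.8 0 0 0 6.2 0 0" --pt "91.8 0 0 0 0 0 0"

```text
clock: 12.62
position: [0.4877, 0.251, 0.3383]
ee_rot: [1.369, 1.099, -1.364]
force: [0.4, -0.3, 0.4]
width: 0.999
```

```bash
python3 - <<'E'
from cell import *
from h import *
d=get_image("top");e=get_image("side")
a=d["frame"][90:290,200:500];b=e["frame"][130:330,220:520]
cv2.imwrite("pics/p3.png",cv2.resize(np.vstack([a,b])[:,:,::-1],None,fx=1.5,fy=1.5))
print([(np.round(r["point"],3),r["p"]) for r in pinpoint("side","foam_bridge")])
E
```

```text
[(array([0.479, 0.259, 0.045]), 0.76)]
```

View pics/p3.png

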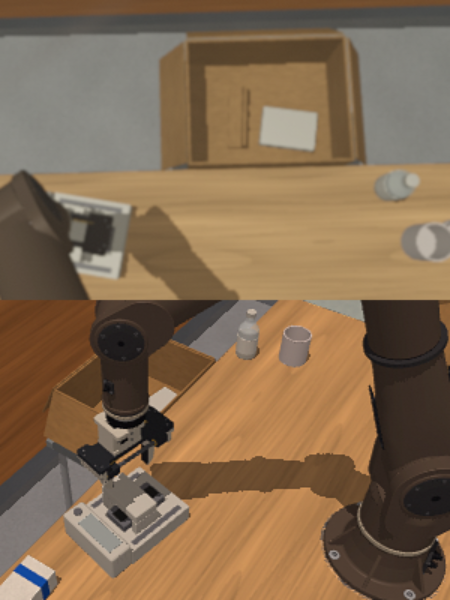

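Request:
arm_command --pt "91.8 25 -7 -4 0 0 0" --pt "91.8 35 0 0 0 0 0" --pt "91.8 23 0 0 0 0 0" --pt "40 0 0 0 0 0 0" --pt "40 0 0 0 0 0 0" --newtons 15

```text
clock: 13.4
position: [0.4822, 0.2563, 0.2546]
ee_rot: [1.368, 1.099, -1.366]
force: [1.0, -0.1, -0.1]
width: 0.833
```

Request:
arm_command --pt "40 0 0 0 0 0 0" --pt "40 0 0 0 0 0 0" --pt "40 -10 0 0 0 0 0" --pt "40 -25 0 0 0 0 0" --pt "40 -40 0 0 0 0 0"

```text
clock: 14.02
position: [0.4812, 0.256, 0.3292]
ee_rot: [1.365, 1.099, -1.369]
force: [0.4, -0.4, 0.4]
width: 0.655
```

Request:
arm_command --pt "40 0 0 0 -6.2 0 0" --pt "40 0 0 0 -6.2 0 0" --pt "40 0 20 29 0 0 0" --pt "40 0 33 47 0 0 0" --pt "40 0 33 47 0 0 0"

```text
clock: 14.65
position: [0.5684, 0.1323, 0.3297]
ee_rot: [1.209, 1.209, -1.207]
force: [0.1, -0.5, -1.2]
width: 0.651
```

Request:
arm_command --pt "40 0 33 47 0 0 0" --pt "40 0 33 47 0 0 0" --pt "40 0 33 47 0 0 0" --pt "40 0 33 47 0 0 0" --pt "40 0 33 47 0 0 0"

```text
clock: 15.28
position: [0.7334, -0.1033, 0.3296]
ee_rot: [1.209, 1.209, -1.209]
force: [0.5, 0.6, -1.0]
width: 0.652
```

Request:
arm_command --pt "40 0 33 47 0 0 0" --pt "40 0 30 40 0 0 0" --pt "40 40 6 10 0 0 0" --pt "40 50 0 0 0 0 0" --pt "40 50 0 0 0 0 0"

```text
clock: 15.9
position: [0.8017, -0.199, 0.188]
ee_rot: [1.21, 1.209, -1.209]
force: [0.2, -0.0, -1.2]
width: 0.651
```

Request:
arm_command --pt "40 45 0 0 0 0 0" --pt "40 20 0 0 0 0 0" --pt "91.8 0 0 0 0 0 0" --pt "91.8 0 0 0 0 0 0" --pt "91.8 -30 0 0 0 0 0"

```text
clock: 16.52
position: [0.8013, -0.1987, 0.1539]
ee_rot: [1.209, 1.211, -1.21]
force: [-0.0, -1.0, 0.4]
width: 0.934
```

Request:
arm_command --pt "91.8 -55 0 0 0 0 0" --pt "91.8 -60 0 0 0 0 0" --pt "70 -50 -20 -20 0 0 0" --pt "70 0 -30 -35 0 0 0" --pt "70 0 0 0 0 0 0"

```text
clock: 17.15
position: [0.7505, -0.1399, 0.3226]
ee_rot: [1.209, 1.21, -1.203]
force: [0.7, 0.6, 0.1]
width: 0.773
```

```bash
cat >look.py <<'E'
from cell import *
from h import *
import sys
d=get_image("top");e=get_image("side")
a=d["frame"][90:290,190:490];b=e["frame"][130:330,220:520]
cv2.imwrite(f"pics/{sys.argv[1]}.png",cv2.resize(np.vstack([a,b])[:,:,::-1],None,fx=1.5,fy=1.5))
f=lambda n,c:print(n,c,[(np.round(r["point"],3).tolist(),round(r["p"],2)) for r in pinpoint(c,n)[:2]])
yaw=np.radians(-10.9);ux=np.array([np.cos(yaw),np.sin(yaw)]);uy=np.array([-ux[1],ux[0]])
for c,im in(("top",d),("side",e)):
    f("battery",c);f("battery_end_a",c);f("bay",c)
    P=cloud(im);rect(P,(.478,.239),.062,.053,.07,"batt "+c)
    p=P.reshape(-1,3);q=p[:,:2]-[.479,.239];a_=q@ux;b_=q@uy
    for t in(-50,-40,-20,0,20,40,50):
        m=(abs(a_)<.02)&(abs(b_-t/1000)<.006);print(t,round(1000*np.nanmedian(p[m,2]),1),end="; ")
    m=(abs(abs(a_)-.055)<.015)&(abs(b_)<.07);print("deck",round(1000*np.nanmedian(p[m,2]),1))
E
python3 look.py p4
```

```text
battery top [([0.479, 0.238, 0.027], 0.63)]
battery_end_a top [([0.47, 0.2, 0.06], 0.65), ([0.483, 0.284, 0.058], 0.57)]
bay top [([0.479, 0.245, 0.043], 0.66)]
batt top 617 c 478 237 wh 119 57 ang 79.3 z med 57.3
-50 58.6; -40 57.7; -20 57.5; 0 57.0; 20 57.2; 40 56.9; 50 56.2; deck 45.2
battery side [([0.479, 0.239, 0.03], 0.73)]
battery_end_a side [([0.484, 0.286, 0.055], 0.75), ([0.468, 0.196, 0.057], 0.62)]
bay side [([0.476, 0.241, 0.046], 0.68)]
batt side 462 c 477 240 wh 119 60 ang 77.2 z med 56.0
-50 57.1; -40 56.4; -20 55.8; 0 56.0; 20 55.6; 40 55.9; 50 55.5; deck 43.9
```

View pics/p4.png

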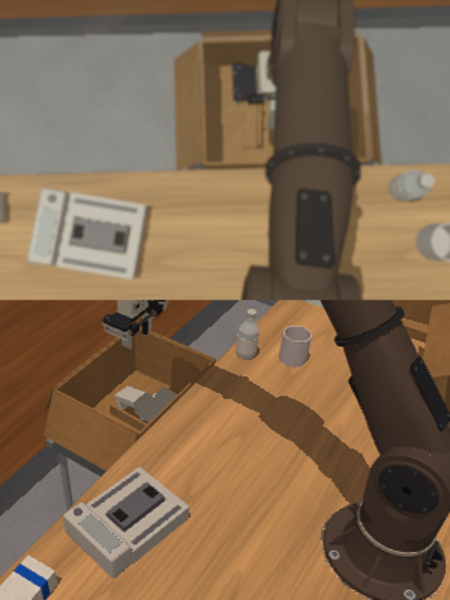

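Request:
arm_command --pt "70 0 -30 -42 0 0 0" --pt "70 0 -30 -42 0 0 0" --pt "70 0 -30 -42 0 0 0" --pt "70 0 -30 -42 0 0 0" --pt "70 0 -30 -42 0 0 0"

```text
clock: 18.18
position: [0.601, 0.0673, 0.3187]
ee_rot: [1.21, 1.209, -1.209]
force: [0.8, 0.8, 0.3]
width: 0.764
```

Request:
arm_command --pt "70 0 -30 -42 0 0 0" --pt "70 0 -30 -42 0 0 0" --pt "70 0 -30 -42 0 0 0" --pt "70 0 -32 -42 5.4 0 0" --pt "70 0 0 0 5.4 0 0"

```text
clock: 18.8
position: [0.4773, 0.2383, 0.3187]
ee_rot: [1.345, 1.118, -1.344]
force: [1.8, -0.5, 0.1]
width: 0.762
```

Request:
arm_command --pt "70 30 0 0 0 0 0" --pt "70 20 0 0 0 0 0" --pt "70 15 0 0 0 0 0" --pt "70 10 0 0 0 0 0" --pt "70 0 0 0 0 0 0"

```text
clock: 19.42
position: [0.4797, 0.2341, 0.2432]
ee_rot: [1.346, 1.114, -1.348]
force: [0.4, -0.1, 0.2]
width: 0.763
```

Request:
arm_command --pt "70 3 -2 -3 0 0 0" --pt "70 2 0 0 0 0 0" --pt "70 2 0 0 0 0 0" --pt "70 0 0 0 0 0 0"

```text
clock: 19.92
position: [0.4783, 0.2375, 0.2366]
ee_rot: [1.347, 1.114, -1.347]
force: [-0.6, 0.1, 1.2]
width: 0.759
```

Request:
arm_command --pt "70 1 0 0 0 0 0" --pt "70 1 0 0 0 0 0" --pt "70 0 0 0 0 0 0"

```text
clock: 20.3
position: [0.4783, 0.2372, 0.2347]
ee_rot: [1.347, 1.113, -1.347]
force: [-0.9, -2.5, 4.0]
width: 0.764
```

Request:
arm_command --pt "70 1 0 0 0 0 0" --pt "70 1 0 0 0 0 0" --pt "70 0 0 0 0 0 0"

```text
clock: 20.68
position: [0.4783, 0.2371, 0.2328]
ee_rot: [1.347, 1.113, -1.347]
force: [-2.1, -4.4, 7.2]
width: 0.764
```

Request:
arm_command --pt "70 1 0 0 0 0 0" --pt "70 1 0 0 0 0 0" --pt "70 0 0 0 0 0 0"

```text
clock: 21.05
position: [0.4783, 0.2371, 0.2308]
ee_rot: [1.347, 1.113, -1.347]
force: [-2.2, -3.7, 7.7]
width: 0.762
```

```bash
python3 - <<'E'
from cell import *
from h import *
s=arm.observe();print(np.round(s["force"],1),np.round(s["ft_torque"],2))
d=get_image("side")
cv2.imwrite("pics/p5.png",cv2.resize(d["frame"][170:330,220:420,::-1],None,fx=3.5,fy=3.5,interpolation=cv2.INTER_CUBIC))
E
```

```text
[-2.2 -3.7  7.7] [-0.86  0.37  0.02]
```

View pics/p5.png

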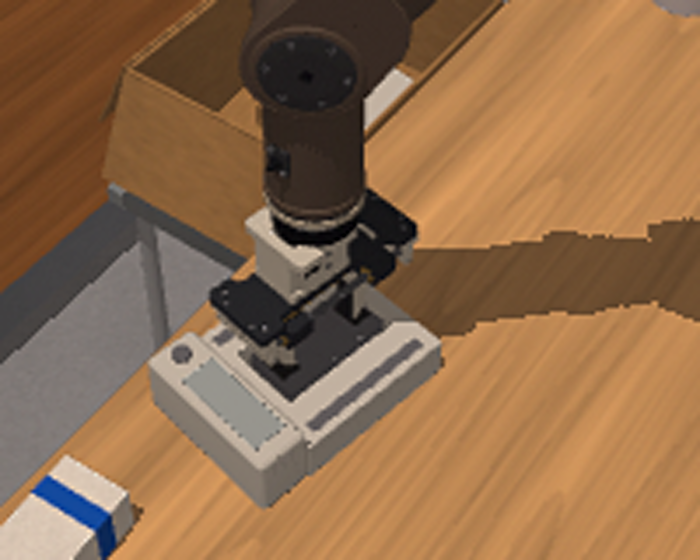

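Request:
arm_command --pt "70 1 0 0 0 0 0" --pt "70 1 0 0 0 0 0" --pt "70 0 0 0 0 0 0"

```text
clock: 21.48
position: [0.4783, 0.2372, 0.2289]
ee_rot: [1.347, 1.113, -1.347]
force: [-1.8, -3.6, 6.5]
width: 0.76
```

```bash
python3 - <<'E'
from cell import *
from h import *
s=arm.observe();print(np.round(s["force"],1),np.round(s["ft_torque"],2))
M=R.from_rotvec(s["ee_rot"]).as_matrix();print(np.round(M,3))
P=cloud(get_image("top"));p=P.reshape(-1,3)
yaw=np.radians(-10.9);ux=np.array([np.cos(yaw),np.sin(yaw)]);uy=np.array([-ux[1],ux[0]])
P2=cloud(get_image("side")).reshape(-1,3)
for p in(p,P2):
    q=p[:,:2]-[.479,.239];a=q@ux;b=q@uy
    for t in range(-56,60,8):
        z=p[(abs(a)<.026)&(abs(b-t/1000)<.004)&(p[:,2]<.07)][:,2];print(t,len(z),np.round(1000*np.median(z),1) if len(z) else "",end="; ")
    print()
E
```

```text
[-1.8 -3.6  6.5] [-0.81  0.39 -0.01]
[[-0.     0.982 -0.188]
 [-0.001 -0.188 -0.982]
 [-1.     0.     0.001]]
-56 0 ; -48 0 ; -40 0 ; -32 0 ; -24 27 52.0; -16 15 50.2; -8 0 ; 0 0 ; 8 0 ; 16 0 ; 24 0 ; 32 0 ; 40 0 ; 48 0 ; 56 0 ; 
-56 12 48.1; -48 14 50.2; -40 32 53.6; -32 30 49.8; -24 23 48.9; -16 25 49.4; -8 23 49.1; 0 22 48.3; 8 19 48.8; 16 18 49.1; 24 16 49.3; 32 17 50.4; 40 17 50.6; 48 27 50.3; 56 43 46.7;
```

Request:
arm_command --pt "70 1 0 0 0 0 0" --pt "70 1 0 0 0 0 0" --pt "70 1 0 0 0 0 0" --pt "70 0 0 0 0 0 0"

```text
clock: 22.08
position: [0.4783, 0.2372, 0.2259]
ee_rot: [1.347, 1.113, -1.347]
force: [-2.1, -3.4, 7.2]
width: 0.764
```

Request:
arm_command --pt "70 1 0 0 0 0 0" --pt "70 1 0 0 0 0 0" --pt "70 0 0 0 0 0 0"

```text
clock: 22.45
position: [0.4783, 0.2372, 0.2239]
ee_rot: [1.347, 1.113, -1.347]
force: [-1.3, -3.4, 7.3]
width: 0.76
```

Request:
arm_command --pt "70 1 0 0 0 0 0" --pt "70 0 0 0 0 0 0"

```text
clock: 22.7
position: [0.4783, 0.2371, 0.2232]
ee_rot: [1.347, 1.113, -1.347]
force: [-2.0, -5.0, 13.0]
width: 0.758
```

Request:
arm_command --pt "70 0.5 0 0 0 0 0" --pt "70 0 0 0 0 0 0"

```text
clock: 22.95
position: [0.4783, 0.2371, 0.2232]
ee_rot: [1.347, 1.113, -1.347]
force: [-4.2, -6.1, 19.7]
width: 0.76
```

Request:
arm_command --pt "70 -2 0 0 0 0 0" --pt "70 -15 0 0 0 0 0" --pt "70 -40 0 0 0 0 0" --pt "20 -50 0 0 0 0 0" --pt "0 -40 -50 0 0 0 0"

```text
clock: 23.58
position: [0.4323, 0.2464, 0.3711]
ee_rot: [1.353, 1.111, -1.346]
force: [-1.0, 1.0, -0.4]
width: 0.598
```

Request:
arm_command --pt "0 0 -50 0 0 0 0" --pt "0 0 -40 0 0 0 0" --pt "0 0 0 0 0 0 0"

```text
clock: 23.95
position: [0.3393, 0.2643, 0.3691]
ee_rot: [1.344, 1.117, -1.343]
force: [0.8, 0.8, -0.9]
width: 0.269
```

```bash
python3 look.py p6; python3 -c "
from cell import *
s=arm.observe();print(s['position'],s['force'],s['width'])"
```

```text
battery top [([0.476, 0.238, 0.012], 0.72), ([0.48, 0.241, 0.005], 0.29)]
battery_end_a top [([0.471, 0.196, 0.046], 0.93), ([0.484, 0.28, 0.046], 0.85)]
bay top [([0.478, 0.241, 0.044], 0.96)]
batt top 2 c 460 238 wh 88 0 ang -160.9 z med 54.3
-50 45.3; -40 45.2; -20 45.3; 0 44.8; 20 44.6; 40 45.4; 50 44.4; deck 45.0
battery side [([0.475, 0.237, 0.019], 0.74)]
battery_end_a side [([0.484, 0.287, 0.046], 0.87), ([0.467, 0.197, 0.043], 0.82)]
bay side []
batt side 0 c 0 0 wh 0 0 ang 0.0 z med nan
-50 nan; -40 nan; -20 42.1; 0 43.2; 20 43.0; 40 43.4; 50 43.6; deck 43.5
[0.34256619 0.26340477 0.36808817] [ 0.30964875 -0.08518106  0.13342697] 0.006796760686808576
  return np.nanmean(a, axis, out=out, keepdims=keepdims)
```

View pics/p6.png

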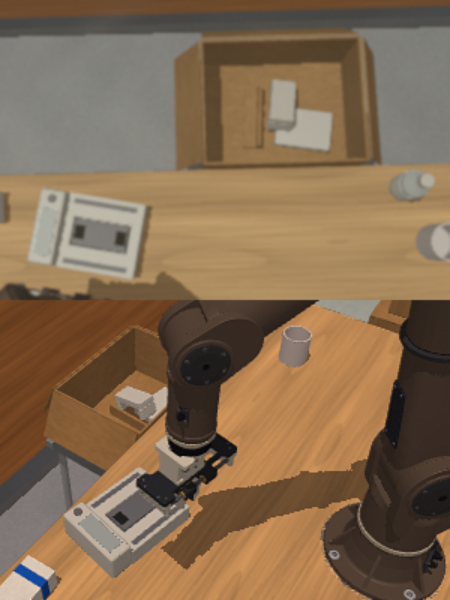

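Request:
arm_command --pt "0 0 50 0 0 0 0" --pt "0 0 50 0 0 0 0" --pt "0 0 40 0 0 0 0" --pt "0 50 0 0 0 0 0" --pt "0 45 0 0 0 0 0"

```text
clock: 24.98
position: [0.4803, 0.2368, 0.2718]
ee_rot: [1.348, 1.113, -1.347]
force: [-0.1, 0.2, 0.1]
width: 0.008
```

Request:
arm_command --pt "0 30 0 0 0 0 0" --pt "0 12 0 0 0 0 0" --pt "0 5 0 0 0 0 0" --pt "0 0 0 0 0 0 0" --pt "0 0 0 0 0 0 0"

```text
clock: 25.6
position: [0.4799, 0.2376, 0.2272]
ee_rot: [1.348, 1.114, -1.345]
force: [0.2, -0.7, 0.0]
width: 0.007
```

Request:
arm_command --pt "0 1 0 0 0 0 0" --pt "0 1 0 0 0 0 0" --pt "0 0 0 0 0 0 0"

```text
clock: 25.98
position: [0.4794, 0.2373, 0.2243]
ee_rot: [1.347, 1.114, -1.347]
force: [-0.1, 0.3, -0.3]
width: 0.007
```

Request:
arm_command --pt "0 1 0 0 0 0 0" --pt "0 0.5 0 0 0 0 0" --pt "0 0 0 0 0 0 0"

```text
clock: 26.35
position: [0.4795, 0.2373, 0.2233]
ee_rot: [1.347, 1.114, -1.347]
force: [-2.0, -1.4, 9.1]
width: 0.007
```

Request:
arm_command --pt "0 0.4 0 0 0 0 0" --pt "0 0 0 0 0 0 0" --pt "0 0 0 0 0 0 0" --pt "0 0 0 0 0 0 0"

```text
clock: 26.85
position: [0.4795, 0.2373, 0.2233]
ee_rot: [1.347, 1.114, -1.346]
force: [-3.6, -2.2, 14.3]
width: 0.006
```

Held at 14.3 N against the bottom; retreat and do the last check.

Request:
arm_command --pt "0 -2 0 0 0 0 0" --pt "0 -15 0 0 0 0 0" --pt "0 -50 0 0 0 0 0" --pt "0 -50 0 0 0 0 0" --pt "0 -30 -50 0 0 0 0"

```text
clock: 27.48
position: [0.4325, 0.2462, 0.3727]
ee_rot: [1.354, 1.11, -1.345]
force: [-1.2, 1.3, -0.5]
width: 0.008
```

Request:
arm_command --pt "0 0 -50 0 0 0 0" --pt "0 0 -40 0 0 0 0" --pt "0 0 0 0 0 0 0" --pt "0 0 0 0 0 0 0"

```text
clock: 27.98
position: [0.3424, 0.2635, 0.37]
ee_rot: [1.348, 1.114, -1.346]
force: [0.2, 0.6, -0.5]
width: 0.007
```

```bash
python3 look.py p7 2>/dev/null; python3 - <<'E'
from cell import *
import numpy as np
for n in("mug","pump_bottle","medicine_box","foam_pad","foam_bridge","edge_guard"):
    print(n,[(np.round(r["point"],3).tolist(),round(r["p"],2)) for r in pinpoint("top",n)[:1]])
print(arm.observe()["force"],arm.sign_off())
E
```

```text
battery top [([0.478, 0.238, 0.013], 0.66)]
battery_end_a top [([0.469, 0.196, 0.046], 0.66), ([0.484, 0.285, 0.044], 0.6)]
bay top [([0.479, 0.24, 0.041], 0.9)]
batt top 0 c 0 0 wh 0 0 ang 0.0 z med nan
-50 45.3; -40 44.9; -20 45.0; 0 44.7; 20 45.0; 40 45.0; 50 44.3; deck 44.9
battery side [([0.478, 0.238, 0.014], 0.96)]
battery_end_a side [([0.484, 0.288, 0.047], 0.92), ([0.468, 0.196, 0.043], 0.63)]
bay side [([0.477, 0.243, 0.05], 0.93)]
batt side 0 c 0 0 wh 0 0 ang 0.0 z med nan
-50 nan; -40 nan; -20 43.8; 0 43.5; 20 43.8; 40 43.8; 50 43.2; deck 43.7
mug [([0.441, -0.494, 0.004], 0.9)]
pump_bottle [([0.566, -0.431, -0.003], 0.7)]
medicine_box [([0.536, 0.532, 0.002], 0.76)]
foam_pad [([0.742, -0.254, -0.161], 0.85)]
foam_bridge [([0.793, -0.194, -0.171], 0.94)]
edge_guard [([0.775, -0.136, -0.184], 0.63)]
the job is handed in; nothing more can be done
[-0.30720368 -0.20944762 -0.1407299 ] None
```

The job is done and handed in at about 29 s on the robot's clock. No verdict was reported.

- **Packing:** I pushed the foam pad over the desk's far edge, then gripped and dropped the edge guard and the foam bridge into the carton. The last check found all three on or near the carton floor.
- **Battery:** I pressed both ends down together, then finished with a centred push held at 14.3 N vertical against the bottom. From the top camera both ends stand within 1 mm of the deck. From the side camera the arm hid the -y end, but the rest agrees with the deck.
- **Mug, bottle and medicine box:** they show no movement beyond the camera's measuring error of about 5 mm.

**Close to the limit:** the earlier two-ended push read 19.7 N vertical as it bottomed (about 21 N counting the sideways force). I backed off and repeated it with the gentler centred push, which read 14.9 N in all.

**Disagreement:** during the two-ended push the wrist read only about 7 N, with a moment suggesting the -y end took most of the load. The battery still went down level in the images.

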